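# Set the sliding stop of a board assembly stand into its notch and lock it

## Task

Push the sliding stop along its rail towards the circuit board stack until its spring plunger clicks into the notch of the index block, without running past the notch; then press the stop's thumb lever down flat to lock it. Use the fingertips only: push gently, do not grip the stop, and leave the board stack and the other things on the bench where they are. Finish with the hand clear.

Things in the scene. Friction and masses are not known exactly. Their poses are not given: they have to be found in the camera images.
- stand: Fixed assembly stand: aluminium deck 130 x 400 mm on red feet, deck top 70 mm above the work surface, with a steel rail (30 mm wide, top at 82 mm) along the middle of the deck. Origin: centre of the underside, on the work surface, below the rail's middle. Its y axis is the rail's direction, z is up; +y leads from the stop to the board stack.
- slider (a joint): Travel of the sliding stop along the rail in m, 0 to 0.26, growing towards the stand's +y (towards the notch and the board stack). The stop is captive: it only slides. Its rail friction is about 1.5 N.
- push_face (a point): Centre of the flat upright face of the sliding stop that looks to the stand's -y; push here towards +y. The stop is a grey block 50 mm wide (across the rail), 44 mm long (along it) and 36 mm high, underside just above the rail; this point is 18 mm below its top and about 18 mm above the rail. At the block's front (+y) a rubber buffer stands out another 22 mm.
- plunger_tip (a point): Centre of the 10 mm ball end of the stop's upright spring plunger, which is carried by the stop 36 mm to the stand's +x of the rail's middle and level with the block's middle along the rail (22 mm ahead of push_face). It moves along with the stop and also up and down by some mm.
- notch (a point): Where the centre of the plunger's ball end lies when dropped into the notch between the two ridges of the index block. The push rises to about 5 to 7 N as the plunger climbs the first ridge (starts about 16 mm before the notch, crest 6.5 mm before), then drops to nothing as the stop is drawn on into the notch. The far ridge (crest 7 mm beyond) is higher and steeper, but about 14 N overruns it.
- lever (a joint): Angle of the thumb lever on top of the stop: 0 to 0.12 rad at the start (raised by about 0.4 to 0.5 rad above level), 0.5 rad when it is down flat at its stop. It stays where it is left; about 2 N downwards on its tab moves it.
- lever_tab (a point): Top of the lever's free end tab (12 x 24 mm), which points to the stand's -x; the lever turns down about an axis parallel to the rail that lies 44 to 52 mm to the stand's +x of the tab. Raised, the tab is 28 to 33 mm above the stop's top; flat, it is about 9 mm above it, and about 10 mm outside the block's side.
- board_stack: Stack of three green circuit boards, 96 x 92 mm, on four thin steel standoffs, 66 mm high, loose on the deck, astride the rail beyond the notch. Leave alone. Origin: centre of its underside.
- screwdriver: Loose screwdriver, 170 mm, lying on the bench. Leave alone.
- bottle: White bottle 52 mm in diameter, 130 mm high, standing on the bench. Leave alone. Origin: centre of its underside.
- parts_tray: Grey open tray 100 x 140 x 30 mm with dividers. Leave alone. Origin: centre of its underside.
- index_block: Dark steel block, 20 mm across by 44 mm along the rail and 11 mm high, with two sloping cross ridges (up to 7 mm) on top, fixed on the deck beside the rail, under the plunger's path. Origin: centre of its underside, axes as the stand's. With the plunger seated, the stop's buffer stays about 8 to 13 mm short of the board stack.

How it is judged (in metres and radians):
On the way, in this order (a step that is already met when the one before it is completed fails the run):
1. the stop's plunger lies in the notch while the lever is still up (y of plunger_tip in the frame of notch between -0.003 and 0.003 m and velocity of joint slider below 0.02 m/s and value of joint lever below 0.3 rad), for 0.2 s.
2. the lever is pressed flat (value of joint lever above 0.43 rad), for 0.2 s.
At the end, for the whole second after the job is handed in: The plunger lies within 3 mm of the notch along the rail, the lever is down (over 0.43 of 0.5 rad), the board stack is within 6 mm of where it stood, and the robot touches nothing (y of plunger_tip in the frame of notch between -0.003 and 0.003 m and value of joint lever above 0.43 rad and distance of board_stack from where it was at the start of the episode below 0.006 m).
It fails at once if the stop runs past the notch, over the far ridge (y of plunger_tip in the frame of notch above 0.009 m).
It fails at once if the stop is gripped or pushed with more than 30 N (contact force between the fingers and slider above 30 N).
It fails at once if the board stack is moved or lifted by more than 6 mm (distance of board_stack from where it was at the start of the episode above 0.006 m).
It fails at once if another thing on the bench is lifted or moved by more than 20 mm (distance of any of screwdriver, bottle, parts_tray from where it was at the start of the episode above 0.02 m).
It also fails if it takes over 64 s, if anything falls off the work surface, if the arm or the gripper's body presses on something with over 40 N, if the wrist force passes 120 N, or if a joint passes its speed limit or range.

## Robot

A 7-joint arm with a two-finger parallel gripper is mounted at the origin on the work surface. World frame = base frame: x ahead of the robot, y to its left, z up, the work surface at z = 0. Lengths are in mm, angles in rad, forces in N, time in s.
With the tool pointing down it reaches from about 425 to 875 mm from the base axis. Payload 4.7 kg.
Tool frame: the origin (TCP) lies at the very end of the fingers, on their centre line; the grasp point (between the pads) lies 19 mm behind it (arm.grip_depth is the distance from the TCP to the grasp point, in mm); z points along the fingers, y is the direction in which the jaws open and shut (so a half turn about z gives the same grasp; the last joint's range is limited). The gripper opens to 85 mm and grips with 20 to 120 N. Pads are 22 mm wide; open, the fingers measure 114 mm over their backs; the gripper's body (76 mm by 85 mm) begins 54 mm behind the grasp point. The pads swing forward as they close: fully open they stand 13 mm farther back than shut.
Start: joints at [-1.327, 0.321, -0.07, 1.45, 0.023, 1.371, -0.057], TCP at [148.085, 632.926, 231.349] pointing down, gripper open.
Joint ranges: [-2.86, 2.86], [-0.3, 2.09], [-1.38, 1.24], [0.06, 2.45], [-1.56, 4.7], [0.09, 2.05], [-2.69, 2.69]. Speed limits (rad/s): [2.57, 2.57, 3.14, 3.14, 3.14, 3.14, 3.14].

## Interface

Orientations are given as a unit quaternion [w, x, y, z].
In Python, from plant import arm, eyes gives the robot as it stands.
- The arm moves only by the tool jog_arm, never from a script. Its argument "rows" is a list that holds one entry, the list of rows, each a list of 7 numbers: the turn, a rotation vector about the tool's x, y, z in rad, then the shift along the tool's x, y, z in mm, then the closure in counts, from 0 (fully open) to 255 (shut). A call has 1 to 20 rows; each row is the pose to reach, as a shift and turn from the pose commanded when the call began, along the tool's axes at that moment; what a row does not reach only later rows make up. A row lasts 1/10 s, in which the tool goes at most 50 mm and 8.59 degrees, less where a joint would pass 70% of its speed; a pose out of reach is approached as far as the arm can. A call with a gripper value outside its range is refused whole. The fingers move at their own pace and stop on an object; "force" is the grip in N (left out, the last holds). Time passes only in rows, so rows that repeat a pose let the fingers close. It gives the time, the measured TCP pose, the force and the opening at its end, in the units of the state.
- arm.state(): the state, without advancing time (a new reading comes with each control period).
- eyes.camera(name): name is "scene" or "top" or "wrist"; returns a dict with "frame" (384x512x3 uint8, blue, green, red), "range_z" (384x512 float32, mm along the optical axis (not along the pixel's ray), 0 where there is no reading), "K" (3x3 intrinsics, pixels), "dist_coeffs" ([k1, k2, p1, p2, k3] as OpenCV has them; the pictures are not rectified), "T" (4x4, takes a point from camera to world coordinates); the wrist camera has in their place "tool_from_camera" (4x4, takes a point from camera to tool coordinates, whose origin is the TCP and whose axes are the flange's). Camera axes: x right, y up, looking along -z (the intrinsics and any distortion apply to the point x, -y, -z); pixel columns grow to the right and rows downward; lengths in mm; the calibration is good to about 2 mm. A picture is of the moment at which its call begins: read the wrist's pose just before it.
- arm.job_done(): hands the job in, once; it reports no verdict.
The state is a dict: "time": time; "joints": joint angles; "joint_velocities": joint speeds; "joint_torque": joint torques, N m; "position": TCP position; "tcp_rot": TCP orientation; "wrist_force": force on the tool from outside, world axes, zero at the start; "torque": the same for the moment, N m; "opening": finger opening in mm.
Only numpy, scipy, OpenCV 4.12 (cv2) and the standard library are available. Lean on these libraries where they do the work, as an engineer would, in place of code of your own. Each camera call takes 0.05 s, during which the arm holds its last target.

## Working session

There is one attempt and no reset: what is moved stays moved. The work goes in short steps, Python scripts to look and compute and a tool call to move; the robot and the scene stay as the last step left them, time stands still between calls to the robot, and variables do not carry over. Pictures are saved under pics/ and viewed, and the job is handed in when it is done.

Besides the shell and the picture viewer there is one more tool, called after "Request:" as name([rows], argument=value, ...), one row to a line, values as JSON. jog_arm: Moves the arm, as the interface text tells. Its arguments: {"type":"object","properties":{"rows":{"type":"array","items":{"type":"array","items":{"type":"array","items":{"type":"number"}}}},"force":{"type":"number"}},"required":["rows"]}

```bash
ls; mkdir -p pics; python3 - <<'E'
from plant import arm, eyes
import cv2,pickle
print(arm.state())
d={}
for n in ["scene","top","wrist"]:
    c=eyes.camera(n); d[n]=c; cv2.imwrite(f"pics/{n}0.png",c["frame"])
    print(n,c["K"],c["dist_coeffs"],c.get("T"),c.get("tool_from_camera"))
pickle.dump(d,open("d0.pkl","wb"))
E
```

```text
pics
{'time': 0.0, 'joints': array([-1.32688103,  0.32180287, -0.07011302,  1.45166633,  0.02257501,
        1.37079602, -0.05689163]), 'joint_velocities': array([-2.03903050e-04,  4.50899414e-04,  1.30487470e-04, -1.49584063e-04,
       -4.14880902e-05, -1.38344680e-03,  6.35532282e-04]), 'joint_torque': array([-1.88753256e-04, -4.93582571e+01, -3.82453389e-01, -3.14335692e+01,
        1.30964670e-02,  1.11234325e-02, -2.26037395e-05]), 'position': array([147.96894077, 632.38511238, 230.24113671]), 'tcp_rot': array([-7.57699395e-05,  1.14624794e-01,  9.93408409e-01, -9.39661963e-04]), 'wrist_force': array([-0.21632719, -0.22518089, -0.03010115]), 'torque': array([ 0.01426447,  0.06342715, -0.0210885 ]), 'opening': 85.29595684024326}
scene [[489.80888792   0.         258.29038175]
 [  0.         489.80888792 191.60612327]
 [  0.           0.           1.        ]] [-0.16608226  0.          0.          0.          0.        ] [[ 1.98479250e-01 -6.13897008e-01  7.64026472e-01  1.56045776e+03]
 [ 9.80074735e-01  1.18180153e-01 -1.59646374e-01 -2.05180855e+02]
 [ 7.71366612e-03  7.804895
[... 338 characters left out ...]
10260908e-01  2.93700587e+02]
 [-9.86686556e-01 -1.59709183e-01  3.07020645e-02  2.42165491e+01]
 [-3.98284318e-03  2.12453297e-01  9.77163105e-01  1.21184690e+03]
 [ 0.00000000e+00  0.00000000e+00  0.00000000e+00  1.00000000e+00]] None
wrist [[311.77271343   0.         258.54340891]
 [  0.         311.77271343 191.62819866]
 [  0.           0.           1.        ]] [0.01691805 0.         0.         0.         0.        ] None [[-1.20587991e-03  9.58769508e-01  2.84182293e-01  7.17897497e+01]
 [ 9.99999255e-01  1.10180899e-03  5.26064247e-04  9.43280760e-01]
 [ 1.91259755e-04  2.84182716e-01 -9.58770122e-01 -1.42640885e+02]
 [ 0.00000000e+00  0.00000000e+00  0.00000000e+00  1.00000000e+00]]
```

View pics/scene0.png

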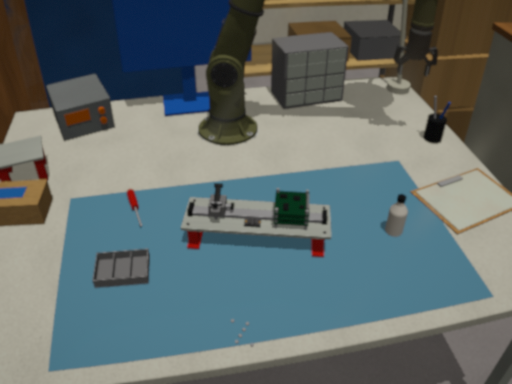

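View pics/top0.png

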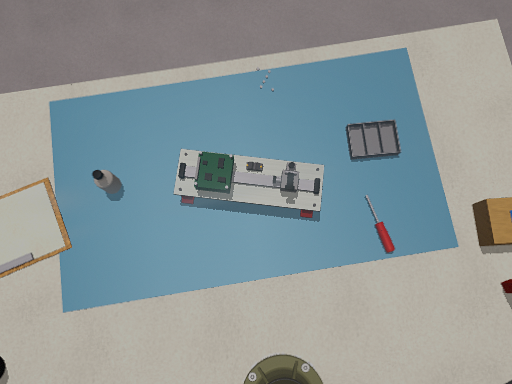

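View pics/wrist0.png

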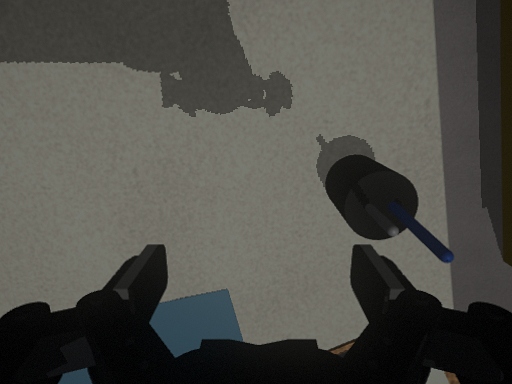

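```bash
cat > h.py <<'E'
import numpy as np, cv2, pickle
from scipy.spatial.transform import Rotation as R
def toolT(s):
    q=s["tcp_rot"]; T=np.eye(4); T[:3,:3]=R.from_quat([q[1],q[2],q[3],q[0]]).as_matrix(); T[:3,3]=s["position"]; return T
def rays(c,uv):
    p=cv2.undistortPoints(np.array(uv,float).reshape(-1,1,2),c["K"],np.array(c["dist_coeffs"])).reshape(-1,2)
    return np.c_[p[:,0],-p[:,1],-np.ones(len(p))]
def world(c,uv,T=None,z=None):
    """z: world height plane; else use depth"""
    T=c["T"] if T is None else T
    r=rays(c,uv)
    if z is None:
        d=np.array([c["range_z"][int(round(v)),int(round(u))] for u,v in uv])
        P=r*d[:,None]; return P@T[:3,:3].T+T[:3,3]
    w=r@T[:3,:3].T; z=np.broadcast_to(z,(len(w),)); k=(z-T[2,3])/w[:,2]
    return T[:3,3]+w*k[:,None]
def proj(c,P,T=None):
    T=c["T"] if T is None else T
    p=(np.asarray(P,float)-T[:3,3])@T[:3,:3]
    p=np.c_[p[:,0],-p[:,1],-p[:,2]]
    return cv2.projectPoints(p,np.zeros(3),np.zeros(3),c["K"],np.array(c["dist_coeffs"]))[0].reshape(-1,2)
def crop(c,x0,y0,x1,y1,f,name):
    im=cv2.resize(c["frame"][y0:y1,x0:x1],None,fx=f,fy=f,interpolation=cv2.INTER_CUBIC); cv2.imwrite(name,im)
E
python3 - <<'E'
from h import *
d=pickle.load(open("d0.pkl","rb"))
crop(d["top"],165,140,335,225,4.7,"pics/topc.png")
crop(d["scene"],170,170,350,260,4.4,"pics/scenec.png")
c=d["top"]
for uv in [(181,151),(324,160),(321,210),(176,198)]: print(uv,world(c,[uv],z=70),)
print(world(c,[(300,205),(250,182),(290,176),(290,185),(104,180),(372,140)]))
E
```

```text
(181, 151) [[685.38632992 167.99271405  70.        ]]
(324, 160) [[ 595.08880879 -217.67347543   70.        ]]
(321, 210) [[ 459.35931961 -182.25254643   70.        ]]
(176, 198) [[555.71815398 198.28731046  70.        ]]
[[ 482.14932489 -129.32030479   68.93058665]
 [ 564.17333712   -6.1604811    81.54667434]
 [ 550.48691369 -109.24336641  133.83716854]
 [ 524.30897311 -103.44702821  146.31471573]
 [ 628.92049797  376.37615489   98.45739048]
 [ 648.33213743 -381.31975741    7.26770071]]
```

View pics/topc.png

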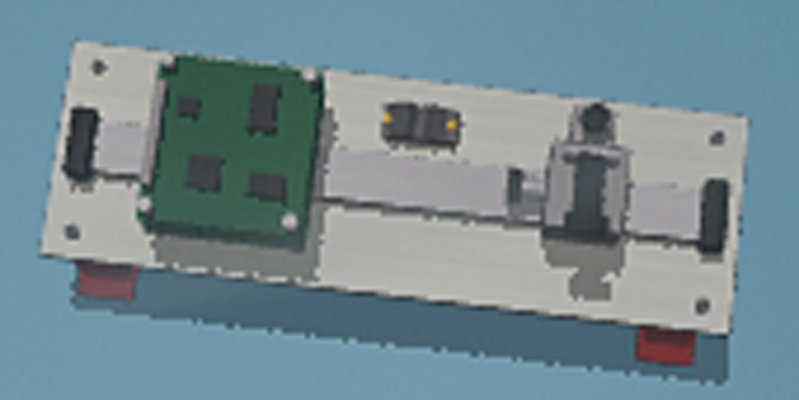

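View pics/scenec.png

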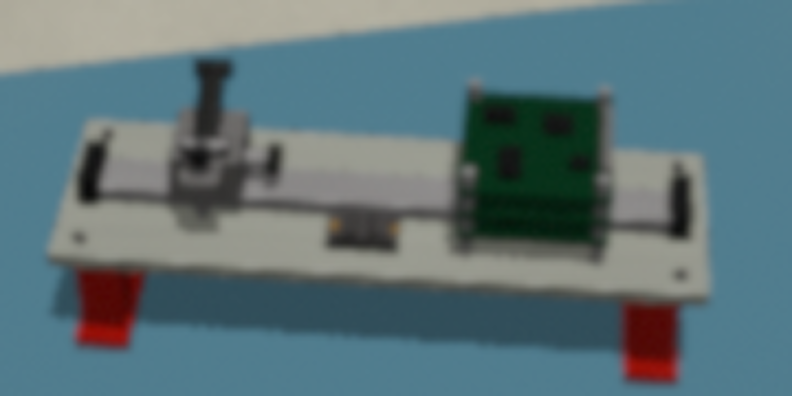

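Request:
jog_arm([
  [[0,0,0,-15,-14,-10,255],[0,0,0,-45,-42,-25,255],[0,0,0,-80,-75,-45,255],[0,0,0,-115,-108,-60,255],[0,0,0,-150,-141,-70,255],[0,0,0,-185,-174,-80,255],[0,0,0,-220,-207,-80,255],[0,0,0,-255,-240,-80,255],[0,0,0,-290,-273,-80,255],[0,0,0,-325,-306,-80,255],[0,0,0,-360,-339,-80,255],[0,0,0,-395,-372,-80,255],[0,0,0,-430,-405,-80,255],[0,0,0,-465,-438,-80,255],[0,0,0,-500,-471,-80,255],[0,0,0,-530,-500,-80,255],[0,0,0,-550,-520,-80,255],[0,0,0,-560,-530,-80,255],[0,0,0,-560,-530,-80,255],[0,0,0,-560,-530,-80,255]],
])

```text
time: 2.15
position: [572.3, -10.1, 311.0]
tcp_rot: [-0.001, 0.115, 0.993, 0.0]
wrist_force: [-0.7, 0.0, -0.6]
opening: -0.1
```

```bash
python3 - <<'E'
from plant import arm, eyes
from h import *
s=arm.state(); c=eyes.camera("wrist"); print(s)
pickle.dump((s,c),open("w1.pkl","wb"))
cv2.imwrite("pics/w1.png",cv2.resize(c["frame"],(800,600)))
E
```

```text
{'time': 2.15, 'joints': array([-0.58815304,  0.13798669,  0.62902324,  1.54281625, -0.08174848,
        1.48820418,  1.38425141]), 'joint_velocities': array([-0.01829827, -0.01373151, -0.01787321,  0.0057633 , -0.00206079,
        0.00109843,  0.00027115]), 'joint_torque': array([ 1.08981762e+00, -3.29663408e+01,  3.63979720e+00, -3.20087922e+01,
        1.57642197e-01, -3.13581212e-02,  1.77965738e-02]), 'position': array([572.27297533, -10.06151465, 310.95587436]), 'tcp_rot': array([-5.01580794e-04,  1.14605770e-01,  9.93410907e-01,  1.87649682e-04]), 'wrist_force': array([-0.73045575,  0.04204676, -0.57956878]), 'torque': array([0.00108344, 0.05284859, 0.01650757]), 'opening': -0.07791622251177738}
```

View pics/w1.png

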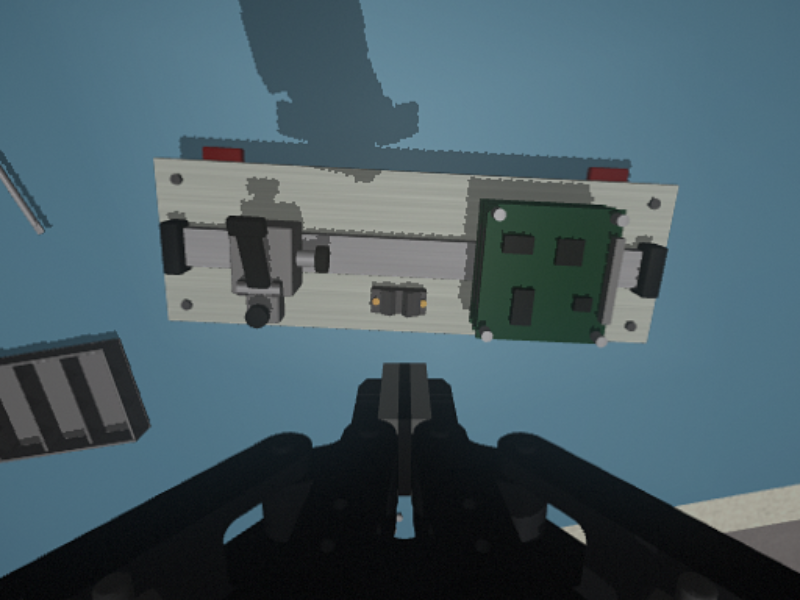

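```bash
cat > fit.py <<'E'
from h import *
from scipy.optimize import least_squares
s,c=pickle.load(open("w1.pkl","rb")); Tw=toolT(s)@c["tool_from_camera"]
t=pickle.load(open("d0.pkl","rb"))["top"]
k=0.64
wp=np.array([(154,158),(678,185),(646,343),(168,320)])*k   # (-x,-y),(-x,+y),(+x,+y),(+x,-y)
tp=np.array([(728,330),(42,258),(78,40),(748,118)])/4.7+[165,140]
A=world(c,wp,Tw,z=70); B=world(t,tp,z=70)
S=np.array([(-65,-200),(-65,200),(65,200),(65,-200)])
def fit(P):
    f=lambda p:(S@np.array([[np.cos(p[2]),np.sin(p[2])],[-np.sin(p[2]),np.cos(p[2])]])+p[:2]-P[:,:2]).ravel()
    r=least_squares(f,[570,-10,-.2]); return r.x,np.abs(r.fun).max()
if __name__=="__main__":
    print(fit(A),fit(B))
    (x,y,a),_=fit(A); Ts=np.eye(4); Ts[:3,:3]=R.from_euler("z",a).as_matrix(); Ts[:3,3]=[x,y,0]
    inv=np.linalg.inv(Ts)
    L=lambda P:(np.c_[P,np.ones(len(P))]@inv.T)[:,:3].round(1)
    names=["postL(-y) inner edge top","post corner","block back top c1","block back top c2","lever tab c","plunger cap","dot1","dot2","board edge c1","board top c2"]
    px=[(186,222),(186,272),(234,292),(230,240),(246,226),(257,314),(376,301),(423,303),(481,200),(470,335)]
    print("depth"); 
    for n,p,q in zip(names,px,L(world(c,np.array(px)*k,Tw))): print(n,p,q)
    np.save("Ts.npy",Ts)
    import cv2
    im=cv2.resize(c["frame"][85:220,95:300],None,fx=3.9,fy=3.9,interpolation=cv2.INTER_CUBIC); cv2.imwrite("pics/w1c.png",im)
E
python3 fit.py
```

```text
(array([ 5.79112197e+02, -3.35465131e+00, -2.81553409e-01]), np.float64(1.0755794512004684)) (array([ 5.74354520e+02, -6.56377888e+00, -2.78641459e-01]), np.float64(2.4224098302363473))
depth
postL(-y) inner edge top (186, 222) [ -18.6 -175.9   76.6]
post corner (186, 272) [  22.5 -181.4   70.9]
block back top c1 (234, 292) [  23.3 -127.6  118. ]
block back top c2 (230, 240) [ -14.2 -128.2  118.9]
lever tab c (246, 226) [ -29.6 -106.3  152. ]
plunger cap (257, 314) [  33.6 -107.   133.8]
dot1 (376, 301) [ 35.6 -27.7  82.4]
dot2 (423, 303) [35.5  9.7 82.2]
board edge c1 (481, 200) [-47.8  47.   89.5]
board top c2 (470, 335) [90.3 62.6  1.8]
```

View pics/w1c.png

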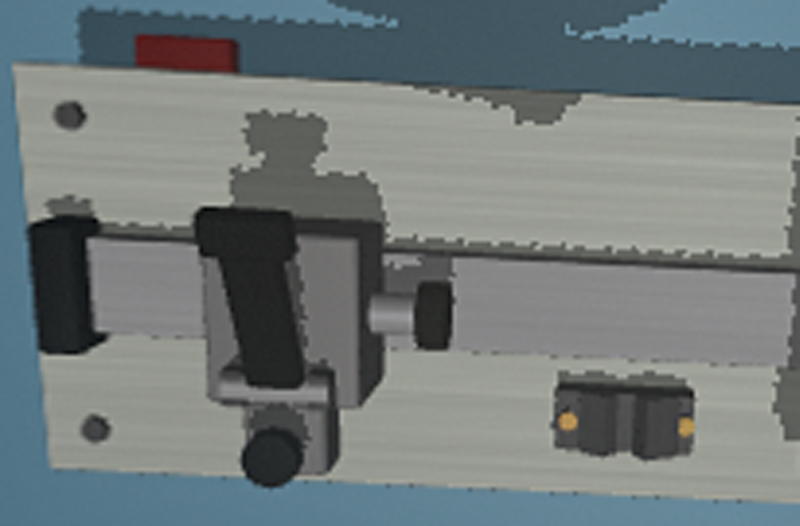

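```bash
cat >> h.py <<'E'
def to(s,P):
    "tool-axis shift to a stand-frame point P"
    Ts=np.load("Ts.npy"); w=Ts[:3,:3]@np.array(P,float)+Ts[:3,3]
    T=toolT(s); return (T[:3,:3].T@(w-T[:3,3])).round(1)
def yaw_err(s):
    Ts=np.load("Ts.npy"); M=toolT(s)[:3,:3].T@Ts[:3,:3]@np.diag([-1,1,-1]); return R.from_matrix(M).as_rotvec().round(4)
def st(s):
    Ts=np.load("Ts.npy"); p=Ts[:3,:3].T@(s["position"]-Ts[:3,3]); f=Ts[:3,:3].T@s["wrist_force"]; return p.round(2),f.round(2)
E
python3 - <<'E'
from plant import arm
from h import *
s=arm.state(); print(st(s),yaw_err(s),to(s,(0,-152,200)),to(s,(0,-152,97)))
E
```

```text
(array([ -4.97,  -7.64, 311.07]), array([-0.27, -0.05,  0.33])) [ 0.0006 -0.0009  0.0533] [   2.6 -144.5  111. ] [   2.5 -144.6  214. ]
```

Request:
jog_arm([
  [[0,0,0.02,1,-15,5,255],[0,0,0.05,2,-45,20,255],[0,0,0.053,2.5,-80,40,255],[0,0,0.053,2.5,-110,60,255],[0,0,0.053,2.5,-135,80,255],[0,0,0.053,2.5,-144,100,255],[0,0,0.053,2.5,-144.5,111,255],[0,0,0.053,2.5,-144.5,111,255],[0,0,0.053,2.5,-144.5,111,255]],
])

```text
time: 3.1
position: [537.8, -149.5, 200.8]
tcp_rot: [0.0, 0.14, 0.99, 0.0]
wrist_force: [0.0, 0.1, 0.4]
opening: -0.3
```

```bash
python3 - <<'E'
from plant import arm, eyes
from h import *
s=arm.state(); c=eyes.camera("wrist"); print(st(s),yaw_err(s),to(s,(0,-152,97)))
pickle.dump((s,c),open("w2.pkl","wb"))
cv2.imwrite("pics/w2.png",cv2.resize(c["frame"],(800,600)))
E
```

```text
(array([   0.91, -151.91,  200.78]), array([-0.01,  0.07,  0.45])) [0.0007 0.0004 0.0006] [  1.   -0.2 103.8]
```

View pics/w2.png

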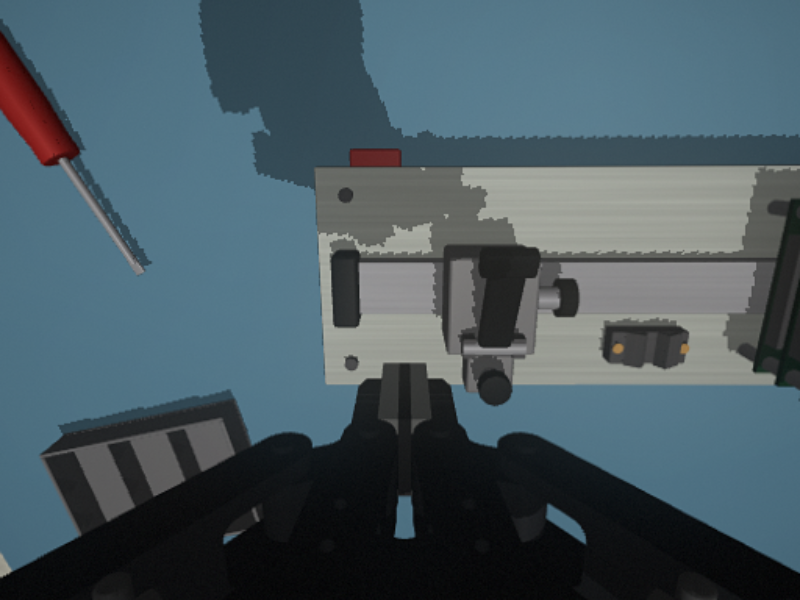

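```bash
python3 - <<'E'
from h import *
s,c=pickle.load(open("w2.pkl","rb")); Tw=toolT(s)@c["tool_from_camera"]; Ts=np.load("Ts.npy")
P=[(0,-152,97),(0,-152,200.8),(0,-152,82)]; W=np.array(P)@Ts[:3,:3].T+Ts[:3,3]
print(proj(c,W,Tw)/.64)
q=[(362,262),(360,316),(447,252),(446,350),(444,300),(618,349),(685,349),(495,385),(535,300)]
for p,w in zip(q,world(c,np.array(q)*.64,Tw)): print(p,(Ts[:3,:3].T@(w-Ts[:3,3])).round(1))
q=[(360,252),(535,252)]
E
```

```text
[[402.0812283  295.48618715]
 [401.0333574  384.76251417]
 [402.16882564 288.01457689]]
(362, 262) [ -14.6 -174.    81.5]
(360, 316) [  16.6 -175.9   81.3]
(447, 252) [ -24.2 -129.4  102.2]
(446, 350) [  42.  -125.6   70. ]
(444, 300) [   2.5 -129.9   97.1]
(618, 349) [ 36.5 -27.8  81.9]
(685, 349) [36.7 10.8 81.2]
(495, 385) [  32.9 -108.2  135.1]
(535, 300) [ -4.  -88.1 119. ]
```

Request:
jog_arm([
  [[0,0,0,0.5,0,10,255],[0,0,0,1,0,30,255],[0,0,0,1,0,55,255],[0,0,0,1,0,75,255],[0,0,0,1,0,90,255],[0,0,0,1,0,100,255],[0,0,0,1,0,103,255],[0,0,0,1,0,103,255],[0,0,0,1,0,103,255]],
])

```text
time: 4.05
position: [537.0, -150.8, 98.1]
tcp_rot: [0.001, 0.141, 0.99, 0.0]
wrist_force: [0.5, -0.1, 0.3]
opening: 0.0
```

```bash
python3 - <<'E'
from plant import arm, eyes
from h import *
s=arm.state(); c=eyes.camera("wrist"); print(st(s))
cv2.imwrite("pics/w3.png",cv2.resize(c["frame"],(800,600)))
E
```

```text
(array([   0.53, -153.29,   98.15]), array([0.56, 0.03, 0.3 ]))
```

View pics/w3.png

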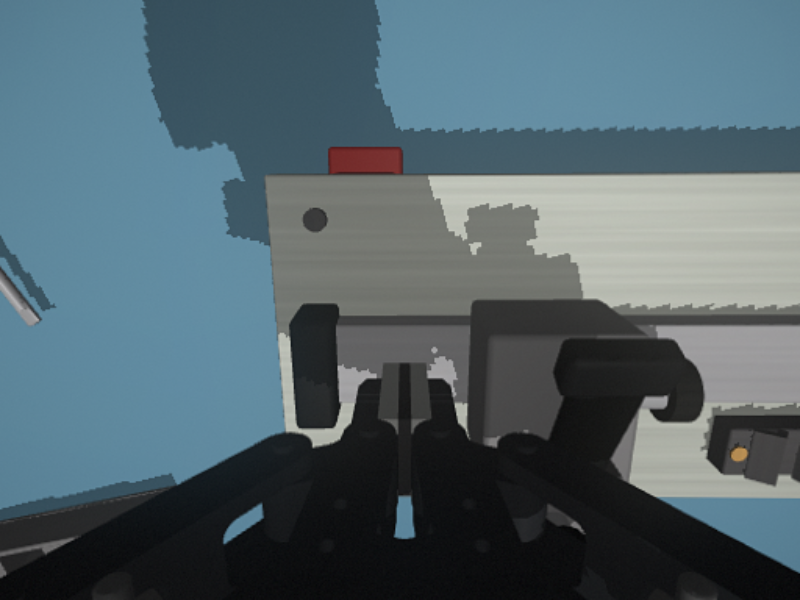

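Request:
jog_arm([
  [[0,0,0,0,2,0,255],[0,0,0,0,4,0,255],[0,0,0,0,6,0,255],[0,0,0,0,8,0,255],[0,0,0,0,10,0,255],[0,0,0,0,12,0,255],[0,0,0,0,14,0,255],[0,0,0,0,16,0,255],[0,0,0,0,18,0,255],[0,0,0,0,20,0,255],[0,0,0,0,22,0,255],[0,0,0,0,24,0,255],[0,0,0,0,26,0,255],[0,0,0,0,28,0,255],[0,0,0,0,30,0,255],[0,0,0,0,30,0,255]],
])

```text
time: 5.7
position: [544.9, -121.1, 97.3]
tcp_rot: [0.0, 0.141, 0.99, 0.0]
wrist_force: [-0.6, 0.2, 0.9]
opening: 0.0
```

```bash
cat > look.py <<'E'
import sys
from plant import arm, eyes
from h import *
s=arm.state(); c=eyes.camera("wrist"); print(s["time"],st(s))
n=sys.argv[1]; pickle.dump((s,c),open(n+".pkl","wb"))
cv2.imwrite(f"pics/{n}.png",cv2.resize(c["frame"],(800,600)))
E
python3 look.py w4
```

```text
5.7 (array([  -0.13, -122.62,   97.26]), array([-0.64, -0.01,  0.88]))
```

View pics/w4.png

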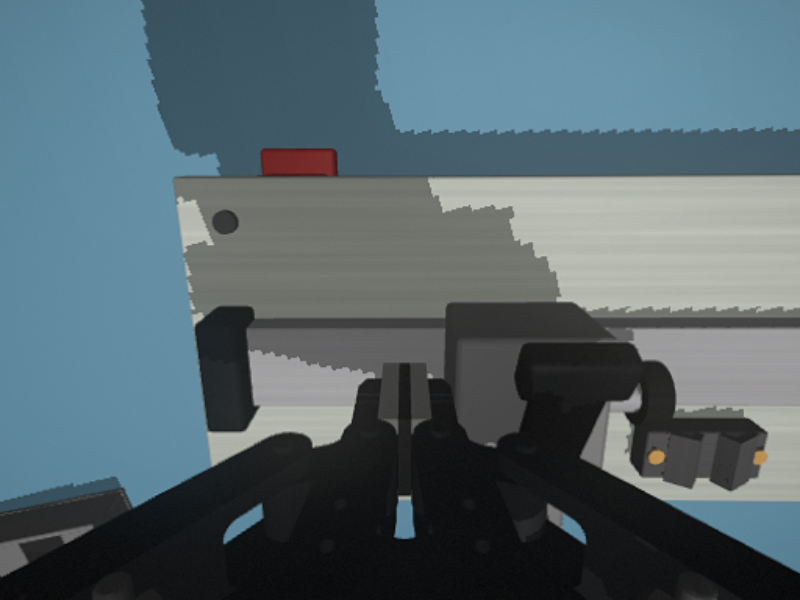

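Request:
jog_arm([
  [[0,0,0,0,2,0,255],[0,0,0,0,5,0,255],[0,0,0,0,8,0,255],[0,0,0,0,11,0,255],[0,0,0,0,14,0,255],[0,0,0,0,17,0,255],[0,0,0,0,20,0,255],[0,0,0,0,23,0,255],[0,0,0,0,26,0,255],[0,0,0,0,29,0,255],[0,0,0,0,32,0,255],[0,0,0,0,35,0,255],[0,0,0,0,38,0,255],[0,0,0,0,41,0,255],[0,0,0,0,44,0,255],[0,0,0,0,46,0,255],[0,0,0,0,48,0,255],[0,0,0,0,50,0,255],[0,0,0,0,51,0,255],[0,0,0,0,52,0,255]],
])

```text
time: 7.75
position: [559.1, -71.7, 97.3]
tcp_rot: [-0.0, 0.141, 0.99, 0.0]
wrist_force: [-1.5, -1.7, -1.0]
opening: 0.2
```

```bash
python3 look.py w5; python3 - <<'E'
from plant import arm,eyes
from h import *
c=eyes.camera("top"); crop(c,165,140,335,225,4.7,"pics/top5.png")
E
```

```text
7.75 (array([ -0.23, -71.17,  97.25]), array([-0.95, -2.04, -1.03]))
```

View pics/w5.png

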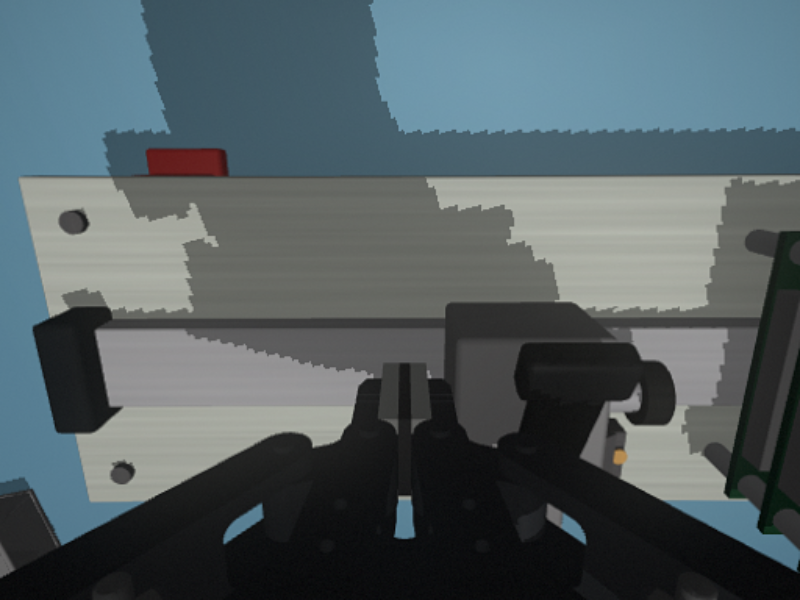

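View pics/top5.png

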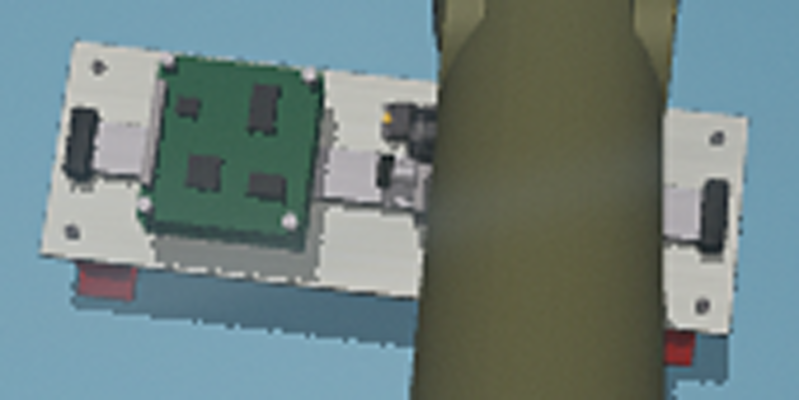

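Request:
jog_arm([
  [[0,0,0,0,1,0,255],[0,0,0,0,2,0,255],[0,0,0,0,3,0,255],[0,0,0,0,4,0,255],[0,0,0,0,5,0,255],[0,0,0,0,6,0,255],[0,0,0,0,7,0,255]],
])

```text
time: 8.55
position: [561.2, -65.0, 97.3]
tcp_rot: [-0.0, 0.141, 0.99, 0.0]
wrist_force: [-1.3, -0.7, -0.8]
opening: -0.3
```

Request:
jog_arm([
  [[0,0,0,0,1,0,255],[0,0,0,0,2,0,255]],
])

```text
time: 8.75
position: [561.7, -63.3, 97.4]
tcp_rot: [-0.0, 0.141, 0.99, -0.0]
wrist_force: [-1.9, -2.5, 0.6]
opening: 0.2
```

Request:
jog_arm([
  [[0,0,0,0,1,0,255],[0,0,0,0,2,0,255]],
])

```text
time: 8.95
position: [561.8, -62.6, 97.4]
tcp_rot: [-0.0, 0.141, 0.99, -0.001]
wrist_force: [-2.6, -4.5, 1.6]
opening: 0.0
```

Request:
jog_arm([
  [[0,0,0,0,1,0,255],[0,0,0,0,2,0,255]],
])

```text
time: 9.15
position: [562.2, -61.3, 97.3]
tcp_rot: [-0.0, 0.142, 0.99, -0.001]
wrist_force: [-3.1, -5.3, 1.2]
opening: -0.0
```

Request:
jog_arm([
  [[0,0,0,0,1,0,255],[0,0,0,0,2,0,255]],
])

```text
time: 9.35
position: [562.7, -59.6, 97.3]
tcp_rot: [-0.0, 0.142, 0.99, -0.001]
wrist_force: [-3.3, -6.2, 1.9]
opening: -0.3
```

Request:
jog_arm([
  [[0,0,0,0,1,0,255],[0,0,0,0,1,0,255]],
])

```text
time: 9.55
position: [563.0, -58.4, 97.3]
tcp_rot: [-0.0, 0.142, 0.99, -0.001]
wrist_force: [-3.2, -4.6, 0.5]
opening: -0.2
```

Request:
jog_arm([
  [[0,0,0,0,1,0,255],[0,0,0,0,1,0,255]],
])

```text
time: 9.75
position: [563.3, -57.4, 97.4]
tcp_rot: [-0.0, 0.142, 0.99, -0.001]
wrist_force: [-2.9, -5.0, 1.2]
opening: 0.2
```

Request:
jog_arm([
  [[0,0,0,0,1,0,255],[0,0,0,0,1,0,255]],
])

```text
time: 9.95
position: [563.8, -55.7, 97.3]
tcp_rot: [-0.0, 0.141, 0.99, -0.001]
wrist_force: [-2.9, -3.4, 0.9]
opening: 0.0
```

Request:
jog_arm([
  [[0,0,0,0,1,0,255],[0,0,0,0,1,0,255]],
])

```text
time: 10.15
position: [565.4, -52.2, 97.5]
tcp_rot: [0.001, 0.141, 0.99, 0.001]
wrist_force: [0.8, 1.0, 1.0]
opening: -0.4
```

```bash
python3 look.py w6
```

```text
10.15 (array([  0.38, -50.73,  97.5 ]), array([0.54, 1.17, 0.97]))
```

View pics/w6.png

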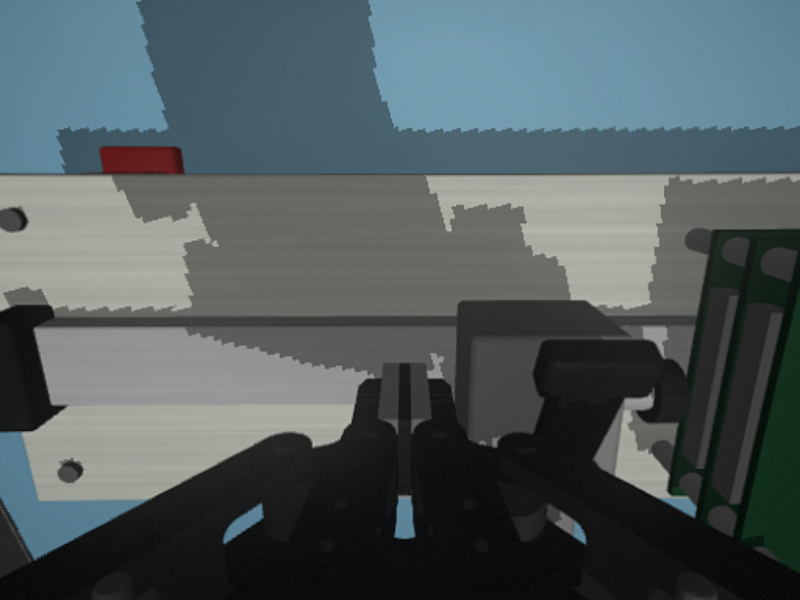

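Request:
jog_arm([
  [[0,0,0,0,-3,0,255],[0,0,0,0,-8,0,255],[0,0,0,0,-14,-2,255],[0,0,0,0,-18,-15,255],[0,0,0,0,-20,-35,255],[0,0,0,0,-20,-60,255],[0,0,0,0,-20,-80,255],[0,0,0,0,-20,-95,255],[0,0,0,0,-20,-103,255],[0,0,0,0,-20,-105,255],[0,0,0,0,-20,-105,255]],
])

```text
time: 11.3
position: [558.7, -72.7, 202.0]
tcp_rot: [-0.0, 0.141, 0.99, 0.0]
wrist_force: [-0.5, 0.3, -0.3]
opening: -0.1
```

```bash
python3 look.py w7
```

```text
11.3 (array([ -0.33, -72.26, 202.02]), array([-0.56,  0.11, -0.28]))
```

View pics/w7.png

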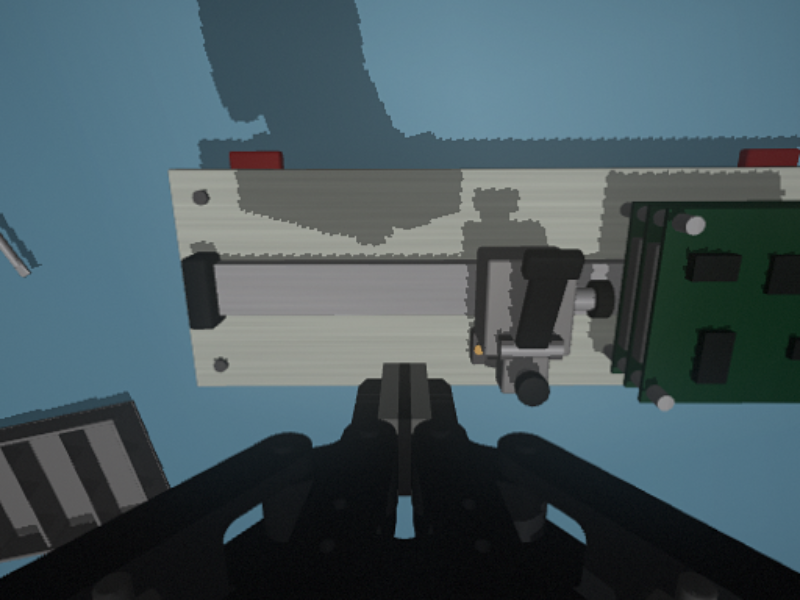

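```bash
python3 - <<'E'
from h import *
s,c=pickle.load(open("w7.pkl","rb")); Tw=toolT(s)@c["tool_from_camera"]; Ts=np.load("Ts.npy")
q=[(480,300),(490,300),(532,388),(527,262),(578,258),(552,258),(552,270),(538,338),(478,350),(640,300)]
for p,w in zip(q,world(c,np.array(q)*.64,Tw)): print(p,(Ts[:3,:3].T@(w-Ts[:3,3])).round(1))
crop(c,290,145,400,265,6,"pics/w7c.png")
m=c["range_z"]
uv=np.array([(u,v) for v in range(155,235) for u in range(325,385)]); P=(world(c,uv,Tw)-Ts[:3,3])@Ts[:3,:3]
k=(P[:,2]>126)&(P[:,2]<160)&(P[:,1]<10)&(P[:,0]<18); 
for lo in range(-50,18,4):
    j=k&(P[:,0]>=lo)&(P[:,0]<lo+4)
    if j.sum(): print(lo,j.sum(),P[j].mean(0).round(1),P[j][:,1].min().round(1),P[j][:,1].max().round(1),P[j][:,2].max().round(1))
E
```

```text
(480, 300) [ -0.2 -32.1 103. ]
(490, 300) [ -5.1 -30.  119.6]
(532, 388) [ 34.  -10.8 134.7]
(527, 262) [-30.5 -21.5 151.1]
(578, 258) [-32.3  -1.6 152.3]
(552, 258) [-32.2 -11.7 151.4]
(552, 270) [-27.  -11.  150.5]
(538, 338) [  9.9  -8.9 131.5]
(478, 350) [ 36.5 -28.5  81.6]
(640, 300) [ -1.8  47.2 109.1]
-38 104 [-34.7 -10.8 147.8] -21.8 0.3 150.8
-34 273 [-32.2 -11.2 151.2] -22.4 1.3 153.9
-30 216 [-28.  -11.7 150.4] -22.4 0.8 152.8
-26 168 [-24.2 -10.9 148.6] -22.5 0.5 150.3
-22 123 [-20.  -11.2 145.5] -18.6 -2.7 147.1
-18 119 [-16.1 -11.4 143.4] -18.3 -2.8 145.5
-14 117 [-12.1 -11.1 141.4] -18.3 -3.0 143.3
-10 114 [ -8.1 -11.3 139.4] -18.3 -2.8 141.0
-6 106 [ -4.1 -11.3 137.4] -18.3 -2.8 139.4
-2 104 [-1.000e-01 -1.110e+01  1.354e+02] -18.4 -3.0 137.2
2 100 [  4.  -11.4 133.4] -18.5 -2.9 135.4
6 94 [  8.  -10.8 131.4] -18.3 -2.9 133.6
10 116 [ 12.3 -10.2 128.8] -21.8 4.4 131.2
14 161 [ 16.1  -8.8 127.4] -21.9 4.6 129.6
```

View pics/w7c.png

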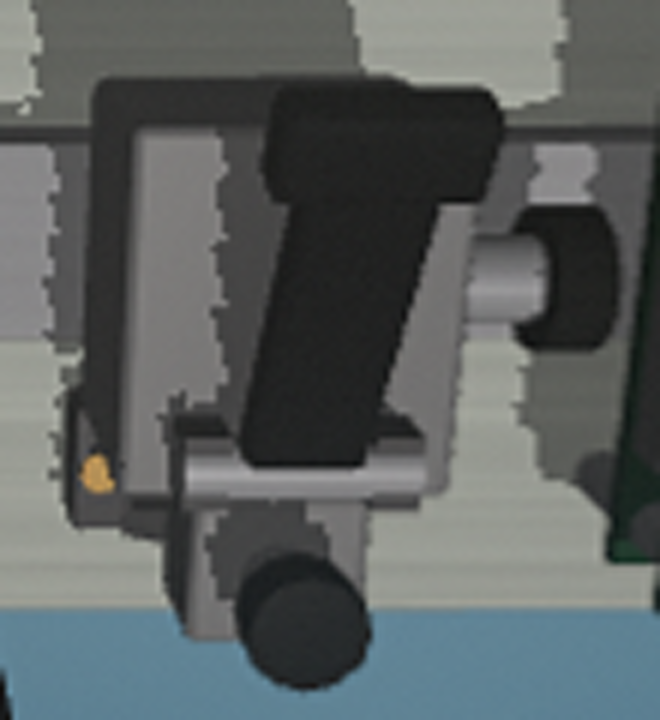

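```bash
python3 - <<'E'
from plant import eyes
from h import *
c=eyes.camera("scene"); pickle.dump(c,open("s8.pkl","wb")); crop(c,215,180,315,250,8,"pics/s8.png")
E
```

```text
(no output)
```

View pics/s8.png

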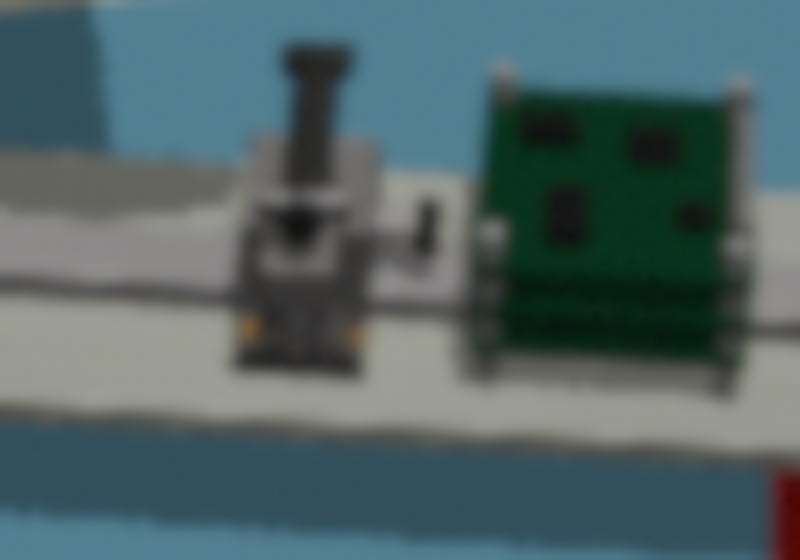

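```bash
python3 - <<'E'
from plant import arm
from h import *
s=arm.state(); print(to(s,(-34,-11,190)),to(s,(-34,-11,158)))
E
```

```text
[33.4 61.3 11.4] [33.3 61.3 43.4]
```

Request:
jog_arm([
  [[0,0,0,5,8,0,255],[0,0,0,13,25,0,255],[0,0,0,23,42,3,255],[0,0,0,30,55,8,255],[0,0,0,33.5,61,15,255],[0,0,0,33.5,61.3,25,255],[0,0,0,33.5,61.3,35,255],[0,0,0,33.5,61.3,41,255],[0,0,0,33.5,61.3,43,255],[0,0,0,33.5,61.3,43,255],[0,0,0,33.5,61.3,43,255]],
])

```text
time: 12.5
position: [544.2, -4.9, 159.6]
tcp_rot: [0.0, 0.141, 0.99, 0.0]
wrist_force: [-0.1, 0.1, -0.8]
opening: 0.3
```

```bash
python3 look.py w9
```

```text
12.5 (array([-33.1 , -11.21, 159.62]), array([-0.14,  0.04, -0.78]))
```

View pics/w9.png

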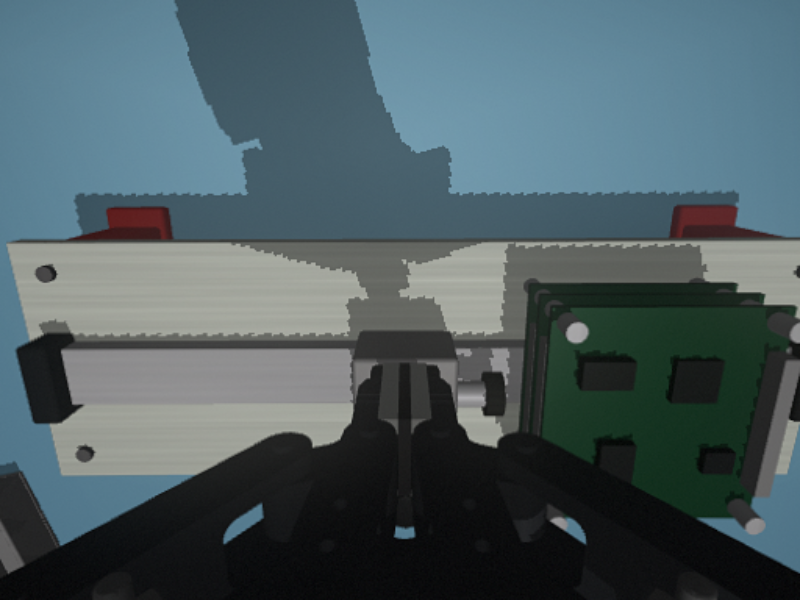

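Request:
jog_arm([
  [[0,0,0,0,0,2,255],[0,0,0,0,0,4,255],[0,0,0,0,0,6,255],[0,0,0,0,0,8,255],[0,0,0,0,0,10,255],[0,0,0,0,0,12,255],[0,0,0,0,0,14,255]],
])

```text
time: 13.25
position: [543.8, -4.4, 145.2]
tcp_rot: [-0.0, 0.141, 0.99, 0.0]
wrist_force: [-1.7, 0.2, 3.2]
opening: -0.4
```

Request:
jog_arm([
  [[0,0,0,0,0,2,255],[0,0,0,0,0,4,255],[0,0,0,0,0,6,255],[0,0,0,0,0,8,255]],
])

```text
time: 13.65
position: [543.9, -4.6, 137.1]
tcp_rot: [0.0, 0.141, 0.99, 0.0]
wrist_force: [-1.2, 1.3, 1.3]
opening: 0.0
```

Request:
jog_arm([
  [[0,0,0,0,0,1.5,255],[0,0,0,0,0,3,255],[0,0,0,0,0,4.5,255],[0,0,0,0,0,6,255]],
])

```text
time: 14.05
position: [543.9, -4.6, 131.2]
tcp_rot: [0.0, 0.141, 0.99, 0.0]
wrist_force: [-0.9, 0.9, 2.0]
opening: 0.2
```

Request:
jog_arm([
  [[0,0,0,0,0,1,255],[0,0,0,0,0,2,255],[0,0,0,0,0,3,255],[0,0,0,0,0,3,255]],
])

```text
time: 14.45
position: [544.0, -4.6, 128.2]
tcp_rot: [0.0, 0.141, 0.99, -0.0]
wrist_force: [0.2, 1.0, 1.3]
opening: -0.0
```

Request:
jog_arm([
  [[0,0,0,0,0,1,255],[0,0,0,0,0,1,255]],
])

```text
time: 14.65
position: [544.1, -4.6, 127.5]
tcp_rot: [0.0, 0.141, 0.99, 0.0]
wrist_force: [-1.6, 1.0, 2.2]
opening: 0.3
```

Request:
jog_arm([
  [[0,0,0,0,0,1,255],[0,0,0,0,0,1,255]],
])

```text
time: 14.85
position: [544.1, -4.6, 127.2]
tcp_rot: [0.0, 0.141, 0.99, 0.0]
wrist_force: [-2.8, 0.6, 7.8]
opening: -0.2
```

Request:
jog_arm([
  [[0,0,0,0,0,0.5,255],[0,0,0,0,0,0.5,255],[0,0,0,0,0,0.5,255]],
])

```text
time: 15.15
position: [544.1, -4.6, 127.1]
tcp_rot: [0.0, 0.141, 0.99, 0.0]
wrist_force: [-3.6, 0.8, 9.7]
opening: -0.2
```

Request:
jog_arm([
  [[0,0,0,0,0,-2,255],[0,0,0,0,0,-8,255],[0,0,0,0,0,-20,255],[0,0,0,0,0,-40,255],[0,0,0,0,0,-60,255],[0,0,0,5,-15,-75,255],[0,0,0,5,-35,-85,255],[0,0,0,5,-55,-90,255],[0,0,0,5,-60,-90,255],[0,0,0,5,-60,-90,255]],
])

```text
time: 16.15
position: [522.0, -62.1, 215.9]
tcp_rot: [0.0, 0.142, 0.99, 0.0]
wrist_force: [0.2, 0.2, -0.5]
opening: -0.3
```

```bash
python3 look.py w10; python3 - <<'E'
from h import *
s,c=pickle.load(open("w10.pkl","rb")); Tw=toolT(s)@c["tool_from_camera"]; Ts=np.load("Ts.npy")
uv=np.array([(u,v) for v in range(0,384) for u in range(512)]); P=(world(c,uv,Tw)-Ts[:3,3])@Ts[:3,:3]
k=(P[:,2]>118)&(P[:,2]<160)&(P[:,1]<10)&(P[:,1]>-30)&(abs(P[:,0])<50)
for lo in range(-50,48,6):
    j=k&(P[:,0]>=lo)&(P[:,0]<lo+6)
    if j.sum(): print(lo,j.sum(),P[j].mean(0).round(1),P[j][:,1].min().round(1),P[j][:,1].max().round(1),P[j][:,2].max().round(1))
E
```

```text
16.15 (array([-38.49, -72.29, 215.89]), array([ 0.18,  0.25, -0.53]))
-44 147 [-39.5 -10.6 125.7] -22.5 1.5 128.9
-38 234 [-35.  -11.1 127.3] -22.5 0.8 129.2
-32 175 [-29.3 -11.1 126.7] -22.3 0.9 128.5
-26 259 [-22.8 -11.4 122.9] -29.5 9.8 127.7
-20 288 [-17.  -10.7 122.3] -30.0 9.6 128.4
-14 291 [-10.9 -10.8 122.4] -29.9 10.0 128.3
-8 267 [ -5.  -10.4 122.4] -29.6 9.8 127.9
-2 281 [  0.9 -11.5 122.3] -29.4 9.9 128.0
4 265 [  6.9 -11.3 122.5] -29.9 9.8 127.7
10 375 [ 13.2 -11.4 123.7] -29.9 10.0 128.5
16 228 [ 18.5 -11.5 125.5] -29.7 9.7 129.0
22 94 [ 25.6  -9.8 122. ] -28.4 9.2 133.9
28 172 [ 30.5 -11.7 121.9] -22.1 0.5 134.4
34 46 [ 36.9 -14.2 118.7] -22.5 0.6 121.0
40 7 [ 42.2 -20.2 118.5] -21.4 -19.0 119.6
```

View pics/w10.png

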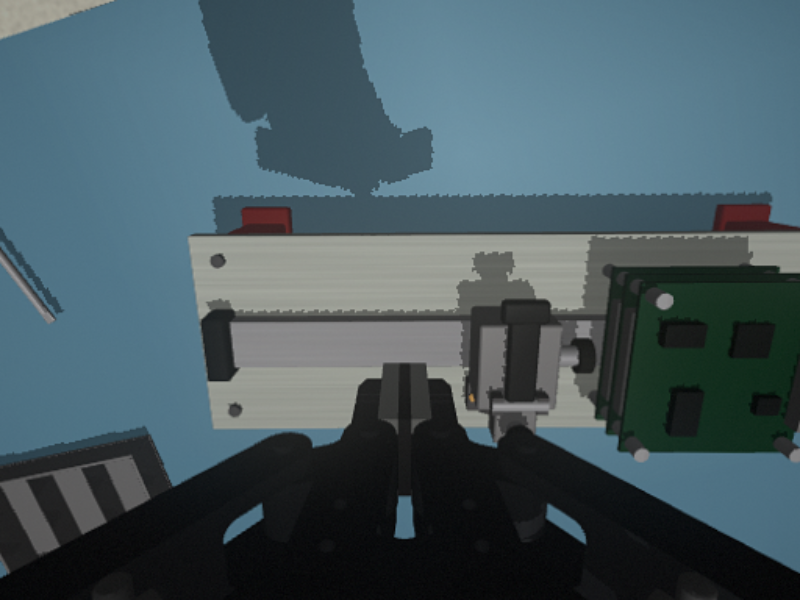

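```bash
python3 - <<'E'
from plant import arm
print(arm.job_done()); s=arm.state(); print(s["time"],s["wrist_force"])
E
```

```text
the job is handed in; nothing more can be done
None
the job is handed in; nothing more can be done
```

I pushed the stop about 97 mm along the rail with the closed fingertips until the plunger went into the notch. I then pressed the thumb lever flat, moved the hand clear and handed the job in. The robot's clock read about 16 s, against the 64 s limit.

- **Plunger:** the push rose to about 7 N on the first ridge, then dropped to nothing as the stop jumped about 4 mm ahead of the finger. Afterwards the plunger was at about y = -10.5 mm in the stand frame. My notch estimates were -8.5 mm from the index block's dots and about -11 mm from where the crest was felt. They disagree by about 2.5 mm, but both are within the 3 mm tolerance of the plunger.
- **Lever:** it came to a hard stop at about 10 N, with the tab top about 9 mm above the block, so it was flat. The stop had not moved in the last wrist-camera picture.
- **Board stack and other things:** the boards' near edge was unchanged at y ≈ 47 mm, with no sign of contact. I did not re-measure the bottle, tray or screwdriver, but the hand never came near them.
- **Hand-in:** the hand was about 90 mm above the lever with nothing touching it. A last state reading after hand-in was refused, so there is none.

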